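# Clear the block heater's lid and hold it half open

### The job

A colleague needs both hands to take vials out of the block heater, whose lid falls shut by itself. Take the amber bottle off the lid and set it down upright inside the shallow white tray without tipping or dropping it, then lift the lid by its handle and hold it open at 45 degrees, leaving the other things on the bench where they are. Finish while still holding the lid there, steady; do not let go of it.

Things in the scene. Friction and masses are not known exactly. Their poses are not given: they have to be found in the camera images.
- heater: Block heater, fixed to the bench: white box 150 (x) x 180 (y) x 90 mm high, with a dark display and a round dial on its front. Origin: centre of its underside; its x axis points level from the front with the dial to the back with the hinge, y to the left along the hinge line, z up. The lid covers its top; with the lid closed the lid's flat top is 106 mm above the bench.
- lid (a joint): Opening angle of the heater's lid, rad: 0 closed (lid level), grows as the front edge goes up and back; 45 degrees = 0.785; stop at 1.25. The grey lid is 150 x 184 x 14 mm, 250 g, hinged along the back edge of the heater; its weight and a light spring shut it from every angle (about 2 to 3 N up at the handle holds it).
- lid_handle (a point): Middle of the lid's handle: a round steel bar, 12 mm thick, parallel to the hinge line, on two posts 110 mm apart (98 mm free between them). The bar runs 45 mm above the lid's top (centre of the bar; 39 mm of clear gap under it), 58 mm in front of the heater's centre and 128 mm in front of the hinge axis, 59 mm above it when closed. Being round it can turn between the fingers as the lid swings. The point moves with the lid; axes parallel to the heater's when closed.
- lid_hinge (a point): Middle of the lid's hinge axis, 70 mm behind the heater's centre, 92 mm above the bench. The axis is level, along the heater's y; positive turning about that y axis opens the lid. This point's own x and z axes swing with the lid.
- bottle: Amber bottle with a black screw cap that does not come off, body 55 mm across, 115 mm tall, about 0.2 kg, standing upright on the closed lid behind the handle. Origin: centre of its underside; z up through the cap.
- bottle_mid (a point): Centre of the bottle, on its axis half-way up (57.5 mm above its underside). The black cap is 35 mm across and takes up the top 18 mm of the bottle (from 97 to 115 mm above its underside).
- tray: Shallow white square tray, 120 x 120 x 18 mm outside, walls and floor 4 mm thick (112 mm inside), fixed to the bench. Origin: centre of its underside; x and y parallel to its sides.
- beaker: Bystander: loose clear beaker, 61 x 64 x 72 mm, to be left alone. Origin: centre of its underside.
- vial: Bystander: loose small glass vial with a black cap, 23 mm across, 59 mm tall, standing near the left side of the heater, to be left alone. Origin: centre of its underside.
There are look-alikes about, which are no part of the job. Of the things that look like the bottle, the larger one is meant.

How it is judged:
By the outcome, as a careful person would: the job done as asked, in the order asked, and still so for the second after the job is handed in, while the arm keeps its last pose, push and grip.
It also fails if it takes over 51 s, if anything falls off the work surface, if the arm or the gripper's body presses on something with over 40 N, if the wrist force passes 120 N, or if a joint passes its speed limit or range.

### The arm

A 6-joint arm with a two-finger parallel gripper is mounted at the origin on the work surface; the furniture and walls round the work are solid. World frame = base frame: x ahead of the robot, y to its left, z up, the work surface at z = 0. Lengths are in m, angles in degrees, forces in N, time in s.
With the tool pointing down it reaches from about 0.35 to 0.85 m from the base axis. Payload 8.1 kg.
Tool frame: the origin (TCP) lies midway between the tips of the shut fingers; the grasp point (between the pads) lies 19 mm behind it (bot.grip_depth is the distance from the TCP to the grasp point, in m); z points along the fingers, y is the line along which they close (so a half turn about z gives the same grasp; the last joint's range is limited). The gripper opens to 85 mm and grips with 20 to 120 N. Pads are 22 mm wide; open, the fingers measure 114 mm over their backs; the gripper's body (76 mm by 85 mm) begins 54 mm behind the grasp point. The pads swing forward as they close: fully open they stand 13 mm farther back than shut.
Start: joints at [61.341, 7.471, 85.268, -0, 87.261, -4.893], TCP at [0.242, 0.549, 0.231] pointing down, gripper open.
Joint ranges: [-169.43, 169.43], [-51.17, 129.36], [1.28, 143.12], [-76.62, 256.62], [0, 156.53], [-152.29, 152.29]. Speed limits (degrees/s): [136.94, 136.94, 159.86, 180, 180, 180].

### API

Orientations are given as [roll, pitch, yaw] about the fixed x, y, z axes, in that order (R = Rz(yaw) Ry(pitch) Rx(roll)).
In Python, from workcell import bot gives the robot as it stands. The module is installed in compiled form; this text tells all that it offers.
- The arm moves only by the shell command python3 -m crank 'ROWS'. ROWS is JSON, a list of rows, each a list of 7 numbers: the turn, a rotation vector about the tool's x, y, z as a fraction of full scale, then the shift along the tool's x, y, z as a fraction of full scale, then the gripper command: -1 is fully open, 1 is shut, values between are in proportion. A call has 1 to 20 rows; each row shifts and turns the commanded pose from where the row before left it, along the tool's axes as they then stand; what a row does not reach is not made up. Full scale, the value 1, is 4 cm for a shift and 4 degrees for a turn. A row lasts 1/12 s, in which the tool goes at most 41.7 mm and 7.16 degrees, less where a joint would pass 70% of its speed; a pose out of reach is approached as far as the arm can. A call with a number of a shift or a turn outside -1 to 1 is refused whole. A call with a gripper value outside its range is refused whole. The fingers move at their own pace and stop on an object; the grip force is fixed at half the most. Time passes only in rows, so rows that do not move let the fingers close. It gives the time, the measured TCP pose, the force, the opening and the grip force at its end, in the units of the state.
- bot.get_state(): the state, without advancing time (a new reading comes with each control period).
- bot.grab_frame(name): name is "scene" or "top" or "wrist"; returns a dict with "pixels" (400x640x3 uint8, red, green, blue), "K" (3x3 intrinsics, pixels), "rvec" (rotation vector, rad) and "tvec" (3), from world to camera coordinates, as OpenCV has them; the wrist camera has in their place "hand_eye" (4x4, takes a point from camera to tool coordinates, whose origin is the TCP and whose axes are the flange's). Camera axes: x right, y down, z forward; pixel columns grow to the right and rows downward; lengths in m; the calibration is good to about 2 mm. A picture is of the moment at which its call begins: read the wrist's pose just before it. There is no depth.
- bot.job_done(): hands the job in; it is judged then, once.
The state is a dict: "t": time; "qpos": joint angles; "dq": joint speeds; "tau": joint torques, N m; "ee_pos": TCP position; "tool_rot": TCP orientation; "wrist_force": force on the tool from outside, world axes, zero at the start; "moment": the same for the moment, N m; "grip_width": opening from 0.0 (shut) to 1.0 (fully open); "gripper_force": force on a finger pad.
Only numpy, scipy, OpenCV 4.12 (cv2) and the standard library are available. Lean on these libraries where they do the work, as an engineer would, in place of code of your own. Each camera call takes 0.05 s, during which the arm holds its last target. There are 200 camera calls.

## Working session

There is one attempt and no reset: what is moved stays moved. The work goes in short steps, Python scripts to look and compute and a shell command to move; the robot and the scene stay as the last step left them, time stands still between calls to the robot, and variables do not carry over. Pictures are saved under pics/ and viewed, at most 10 in all, crops included, and the job is handed in when it is done.

```bash
mkdir -p pics
python3 - <<'E'
from workcell import bot
import cv2,pickle
print(bot.get_state())
for n in("scene","top"):
    f=bot.grab_frame(n); pickle.dump(f,open(n+".pkl","wb")); cv2.imwrite(f"pics/{n}.png",f["pixels"][:,:,::-1])
    print(n,f["K"],f["rvec"],f["tvec"])
E
```

```text
{'t': 0.0, 'qpos': array([ 6.13408078e+01,  7.51446915e+00,  8.53297412e+01, -1.24427181e-03,
        8.72601902e+01, -4.89330078e+00]), 'dq': array([ 0.08316889, -0.01511893, -0.05238448, -0.00900123, -0.04095511,
        0.03402707]), 'tau': array([-1.54377653e-03, -5.69429398e+01, -5.00535822e+01, -3.72779768e-04,
        1.56655954e-02,  3.76778485e-05]), 'ee_pos': array([0.24152781, 0.5486459 , 0.23024665]), 'tool_rot': array([-1.79895874e+02, -7.66719311e-03,  1.56234162e+02]), 'wrist_force': array([ 0.14862154,  0.27697145, -0.64860367]), 'moment': array([-0.04898213, -0.00643052, -0.00847435]), 'gripper_force': 0.0, 'grip_width': 0.9992219118357044}
scene [[438.22538128   0.         316.11498915]
 [  0.         438.22538128 198.10243464]
 [  0.           0.           1.        ]] [ 2.00869369 -0.96175344  0.47885403] [-0.30828055  0.33139381  0.85671157]
top [[448.91359984   0.         315.33095176]
 [  0.         448.91359984 200.00324199]
 [  0.           0.           1.        ]] [ 2.17505107 -2.15503674  0.16656179] [-0.01346191  0.49216316  1.20718964]
```

View pics/scene.png

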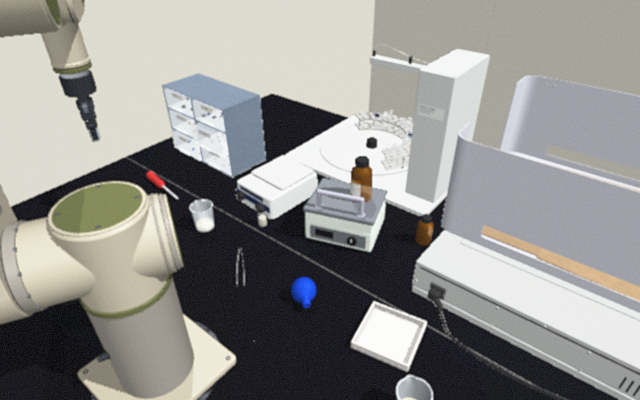

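View pics/top.png

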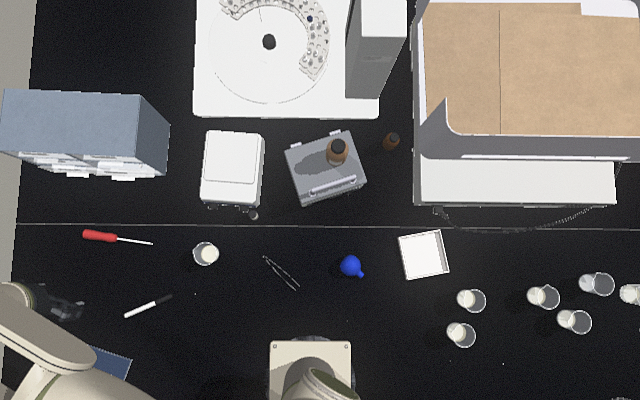

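The scene view shows the large amber bottle on the heater lid at (361,180), a small amber look-alike on the bench at (425,231), and the tray at (389,335). In the top view the bottle's cap is at (338,146), the look-alike at (391,142), the handle bar at (333,185) and the tray at (423,254). The one on the lid is the larger, so it is the target. I'll check that choice in a close crop.

```bash
python3 - <<'E'
import cv2
a=cv2.imread("pics/top.png");
c=cv2.resize(a[120:290,275:460],None,fx=4.3,fy=3.5,interpolation=cv2.INTER_CUBIC)
c=cv2.resize(a[120:212,275:411],None,fx=5,fy=5,interpolation=cv2.INTER_CUBIC)
s=cv2.imread("pics/scene.png")
cv2.imwrite("pics/c1.png",c)
E
cat > h.py <<'E'
import numpy as np,cv2,pickle
def cam(n):
    f=pickle.load(open(n+".pkl","rb")); R=cv2.Rodrigues(f["rvec"])[0]; return f["K"],R,np.array(f["tvec"]).ravel()
def bp(n,u,v,z):
    K,R,t=cam(n); d=R.T@np.linalg.solve(K,[u,v,1]); o=-R.T@t; return o+d*(z-o[2])/d[2]
def pr(n,p):
    K,R,t=cam(n); q=K@(R@np.array(p)+t); return q[:2]/q[2]
E
```

```text
(no output)
```

View pics/c1.png

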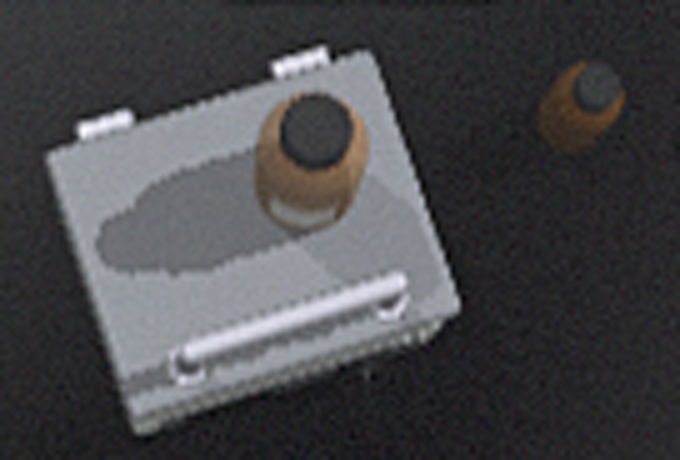

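The crop confirms it: the big bottle on the lid has its cap at crop (317,130), and the smaller look-alike is on the bench at (585,100). The lid corners are about (47,157), (370,52), (460,308) and (130,412), and the bar runs from (183,353) to (405,283).

Run:
```python
from h import *
f=lambda u,v:(275+u/5-.4,120+v/5-.4)
c=[bp("top",*f(u,v),.106) for u,v in[(47,157),(370,52),(460,308),(130,412)]]
for p in c: print("lid",p.round(4))
for i in range(4): print(np.linalg.norm(c[i]-c[(i+1)%4]).round(4))
print("centre",np.mean(c,0).round(4))
b=[bp("top",*f(u,v),.151) for u,v in[(183,353),(405,283)]]; print("bar",b,np.mean(b,0),np.linalg.norm(b[0]-b[1]))
d=b[0]-b[1];print("bar yaw",np.degrees(np.arctan2(d[1],d[0]))-90, [np.degrees(np.arctan2(*(q[[1,0]])))-90 for q in(c[0]-c[1],c[3]-c[2])])
cap=bp("top",*f(317,130),.221);print("cap",cap, "scene px",pr("scene",cap), pr("scene",[cap[0],cap[1],.106]))
img=pickle.load(open("top.pkl","rb"))["pixels"]
m=(img[225:285,390:455].min(2)>200).astype("uint8");n,l,s,ce=cv2.connectedComponentsWithStats(m);k=1+s[1:,4].argmax()
print("tray",s[k],ce[k]+[390,225]); r=cv2.minAreaRect(np.argwhere(l==k)[:,::-1].astype("f")); bx=cv2.boxPoints(r)+[390,225]
t=[bp("top",*q,.014) for q in bx];print(t,np.mean(t,0),[np.linalg.norm(t[i]-t[i-1]) for i in range(4)])
for n,u,v,z in[("ball",350,266,.03),("look",391,142,.03),("vial",252,215,.059),("beaker",206,254,.07),("tower",346,90,.4),("scale",232,160,.05),("box",416,200,.06)]:print(n,bp("top",u,v,z).round(3))
```

```text
lid [0.6116 0.0761 0.106 ]
lid [ 0.6709 -0.0941  0.106 ]
lid [ 0.5337 -0.141   0.106 ]
lid [0.477  0.0309 0.106 ]
0.1803
0.145
0.181
0.142
centre [ 0.5733 -0.032   0.106 ]
bar [array([0.50132155, 0.00436049, 0.151     ]), array([ 0.53822575, -0.10706774,  0.151     ])] [ 0.51977365 -0.05135362  0.151     ] 0.11738045230892709
bar yaw 18.324484391624992 [np.float64(19.21466984973597), np.float64(18.250973412780155)]
cap [ 0.59855085 -0.0574377   0.221     ] scene px [361.69252388 157.04908444] [359.71218719 195.52308337]
tray [   9    4   50   51 1634] [421.41676867 254.9504284 ]
[array([ 0.39412925, -0.24186977,  0.014     ]), array([ 0.41858191, -0.36009577,  0.014     ]), array([ 0.29861076, -0.38084202,  0.014     ]), array([ 0.2750061, -0.2639339,  0.014    ])] [ 0.346582   -0.31168537  0.014     ] [np.float64(0.1211492875409985), np.float64(0.12072828696485835), np.float64(0.12175173448160283), np.float64(0.11926730129910619)]
ball [ 0.313 -0.105  0.03 ]
look [ 0.66  -0.222  0.03 ]
vial [0.446 0.161 0.059]
beaker [0.342 0.277 0.07 ]
tower [ 0.667 -0.06   0.4  ]
scale [0.598 0.221 0.05 ]
box [ 0.492 -0.281  0.06 ]
```

The measurements agree with the given sizes: the lid is about 180 x 145 mm (184 x 150 given), the bar is where the heater pose predicts, and the tray is 120 mm. The cap reprojects onto the bottle in the scene view. I'll move above the bottle, keeping the tool's yaw.

```bash
python3 -m crank '[[0,0,0,0,0,-0.7,-1],[0,0,0,0,0,-0.7,-1],[0,0,0,-0.8,-0.57,0,-1],[0,0,0,-0.8,-0.57,0,-1],[0,0,0,-0.8,-0.57,0,-1],[0,0,0,-0.8,-0.57,0,-1],[0,0,0,-0.8,-0.57,0,-1],[0,0,0,-0.8,-0.57,0,-1],[0,0,0,-0.8,-0.57,0,-1],[0,0,0,-0.8,-0.57,0,-1],[0,0,0,-0.8,-0.57,0,-1],[0,0,0,-0.8,-0.57,0,-1],[0,0,0,-0.8,-0.57,0,-1],[0,0,0,-0.8,-0.57,0,-1],[0,0,0,-0.8,-0.57,0,-1],[0,0,0,-0.8,-0.57,0,-1],[0,0,0,-0.8,-0.57,0,-1],[0,0,0,-0.8,-0.57,0,-1],[0,0,0,0,0,0,-1],[0,0,0,0,0,0,-1]]'
python3 - <<'E'
from workcell import bot
import cv2,numpy as np,pickle
s=bot.get_state(); f=bot.grab_frame("wrist"); pickle.dump((s,f),open("w1.pkl","wb")); cv2.imwrite("pics/w1.png",f["pixels"][:,:,::-1])
print(s["ee_pos"],s["tool_rot"],f["hand_eye"],f["K"])
E
```

```text
t: 1.77
ee_pos: [0.5636, 0.0069, 0.2861]
tool_rot: [-180.0, -0.1, 156.0]
wrist_force: [-0.7, 0.6, -0.7]
grip_width: 1.0
gripper_force: 0.0
[0.56355181 0.00685846 0.28614028] [-1.79957209e+02 -1.08374512e-01  1.56025542e+02] [[ 2.45109478e-04 -9.64166032e-01 -2.65299458e-01  6.70825425e-02]
 [ 9.99999913e-01  3.26238820e-04 -2.61737935e-04  8.43024911e-04]
 [ 3.38909808e-04 -2.65299371e-01  9.64166028e-01 -1.42459397e-01]
 [ 0.00000000e+00  0.00000000e+00  0.00000000e+00  1.00000000e+00]] [[313.23831649   0.         321.03393854]
 [  0.         313.23831649 203.05010592]
 [  0.           0.           1.        ]]
```

View pics/w1.png

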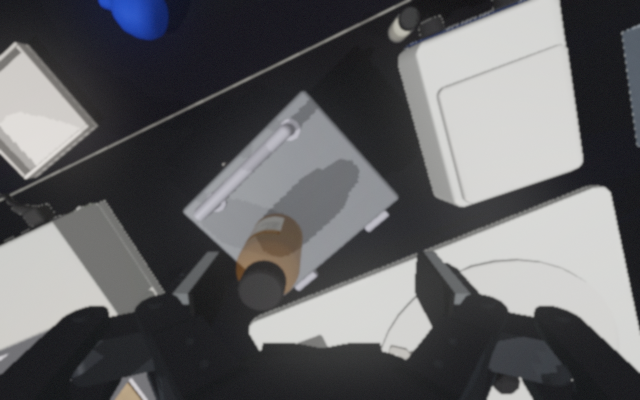

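The wrist view shows the cap at (262,285), the bar from (205,212) to (292,130), the tray at upper left and the vial at (403,22).

```bash
cat >> h.py <<'E'
def wbp(s,f,u,v,z):
    from scipy.spatial.transform import Rotation as Ro
    R=Ro.from_euler("xyz",s["tool_rot"],degrees=True).as_matrix(); H=np.array(f["hand_eye"])
    o=s["ee_pos"]+R@H[:3,3]; d=R@H[:3,:3]@np.linalg.solve(f["K"],[u,v,1]); return o+d*(z-o[2])/d[2]
def tool(s,d):
    from scipy.spatial.transform import Rotation as Ro
    return Ro.from_euler("xyz",s["tool_rot"],degrees=True).as_matrix().T@np.array(d)/.04
E
python3 - <<'E'
from h import *
s,f=pickle.load(open("w1.pkl","rb"))
c=wbp(s,f,262,285,.221);b=[wbp(s,f,*q,.151) for q in[(205,212),(292,130)]]
print("cap",c,"bar",b,np.mean(b,0),"tray",wbp(s,f,45,110,.01), "vial",wbp(s,f,403,22,.059))
g=(c[:2]+[.5985,-.0575])/2
print(g,tool(s,[*(g-s["ee_pos"][:2]),.162-s["ee_pos"][2]]))
E
```

```text
cap [ 0.59438927 -0.05387333  0.221     ] bar [array([ 0.53630114, -0.09797546,  0.151     ]), array([0.50210216, 0.00743814, 0.151     ])] [ 0.51920165 -0.04526866  0.151     ] tray [ 0.35041363 -0.28538461  0.01      ] vial [0.44895413 0.15316447 0.059     ]
[ 0.59644464 -0.05568666] [-1.39259209 -1.09227961  3.10169518]
```

```bash
python3 -m crank '[[0,0,0,-0.7,-0.55,0,-1],[0,0,0,-0.69,-0.54,0,-1],[0,0,0,0,0,0,-1],[0,0,0,0,0,0.4,-1],[0,0,0,0,0,0.4,-1],[0,0,0,0,0,0.4,-1],[0,0,0,0,0,0.4,-1],[0,0,0,0,0,0.4,-1],[0,0,0,0,0,0.4,-1],[0,0,0,0,0,0.4,-1],[0,0,0,0,0,0.4,-1],[0,0,0,0,0,0,-1],[0,0,0,0,0,0,-1]]'
python3 - <<'E'
from workcell import bot
import cv2
f=bot.grab_frame("scene"); cv2.imwrite("pics/s2.png",cv2.resize(f["pixels"][100:260,270:450,::-1],None,fx=3.6,fy=3.6))
E
```

```text
t: 2.9
ee_pos: [0.5956, -0.0519, 0.1585]
tool_rot: [-180.0, -0.1, 156.3]
wrist_force: [-0.5, 0.1, 0.5]
grip_width: 0.999
gripper_force: 0.0
```

View pics/s2.png

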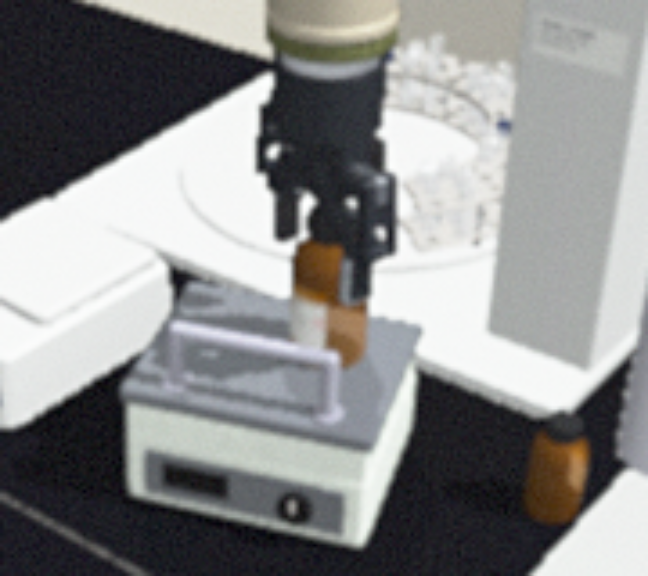

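The fingers straddle the bottle and nothing touches. I'll close the gripper.

```bash
python3 -m crank '[[0,0,0,0,0.0,0,0.1],[0,0,0,0,0,0,0.2],[0,0,0,0,0,0,0.3],[0,0,0,0,0,0,0.5],[0,0,0,0,0,0,1],[0,0,0,0,0,0,1],[0,0,0,0,0,0,1],[0,0,0,0,0,0,1],[0,0,0,0,0,0,1],[0,0,0,0,0,0,1]]'
```

```text
t: 3.78
ee_pos: [0.5977, -0.0539, 0.1614]
tool_rot: [180.0, 0.2, 156.2]
wrist_force: [-2.5, -1.4, 6.0]
grip_width: 0.621
gripper_force: 61.2
```

```bash
python3 -m crank '[[0,0,0,0,0,-0.1,1],[0,0,0,0,0,-0.2,1],[0,0,0,0,0,-0.3,1],[0,0,0,0,0,-0.4,1],[0,0,0,0,0,-0.4,1],[0,0,0,0,0,-0.4,1],[0,0,0,0,0,-0.3,1],[0,0,0,0,0,-0.2,1],[0,0,0,0,0,-0.1,1],[0,0,0,0,0,0,1]]'
python3 - <<'E'
from h import *
from workcell import bot
s=bot.get_state()
f=bot.grab_frame("wrist");s0=s
print(s["ee_pos"],s["wrist_force"],tool(s,[.347-s["ee_pos"][0],-.312-s["ee_pos"][1],0]))
E
```

```text
t: 4.62
ee_pos: [0.5971, -0.0534, 0.2565]
tool_rot: [180.0, 0.1, 156.2]
wrist_force: [0.4, -0.4, -1.0]
grip_width: 0.62
gripper_force: 62.3
[ 0.59711354 -0.05340937  0.25647592] [ 0.397986   -0.37462522 -1.02074546] [ 3.11787081e+00 -8.43623130e+00 -8.31931364e-03]
```

```bash
python3 -m crank '[[0,0,0,0.07,-0.2,0,1],[0,0,0,0.15,-0.4,0,1],[0,0,0,0.2,-0.54,0,1],[0,0,0,0.22,-0.6,0,1],[0,0,0,0.22,-0.6,0,1],[0,0,0,0.22,-0.6,0,1],[0,0,0,0.22,-0.6,0,1],[0,0,0,0.22,-0.6,0,1],[0,0,0,0.22,-0.6,0,1],[0,0,0,0.22,-0.6,0,1],[0,0,0,0.22,-0.6,0,1],[0,0,0,0.22,-0.6,0,1],[0,0,0,0.22,-0.6,0,1],[0,0,0,0.22,-0.6,0,1],[0,0,0,0.2,-0.54,0,1],[0,0,0,0.15,-0.4,0,1],[0,0,0,0.07,-0.2,0,1],[0,0,0,0,0,0,1],[0,0,0,0,0,0,1]]'
python3 - <<'E'
from h import *
from workcell import bot
s=bot.get_state()
f=bot.grab_frame("wrist");cv2.imwrite("pics/w2.png",f["pixels"][:,:,::-1]);pickle.dump((s,f),open("w2.pkl","wb"))
print(s["ee_pos"],s["wrist_force"],tool(s,[.347-s["ee_pos"][0],-.312-s["ee_pos"][1],0]))
f=bot.grab_frame("scene");cv2.imwrite("pics/s3.png",cv2.resize(f["pixels"][150:400,260:500,::-1],None,fx=2.4,fy=2.4))
E
```

```text
t: 6.25
ee_pos: [0.3339, -0.3256, 0.2547]
tool_rot: [179.9, -0.0, 156.2]
wrist_force: [1.0, -0.1, -1.7]
grip_width: 0.623
gripper_force: 62.3
[ 0.33392724 -0.32557828  0.2546971 ] [ 0.95780791 -0.09827327 -1.66123889] [-1.61792973e-01  4.42565999e-01  2.74886740e-04]
```

View pics/w2.png

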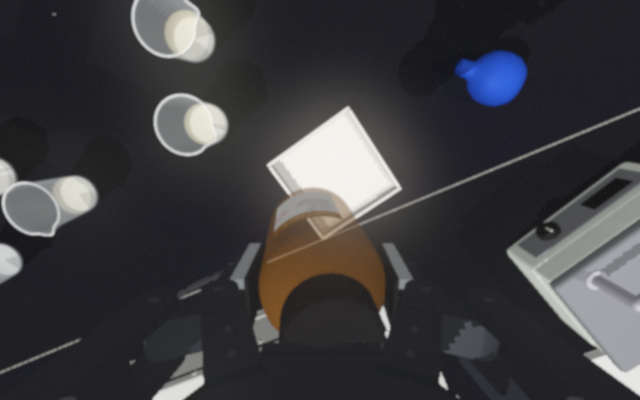

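View pics/s3.png

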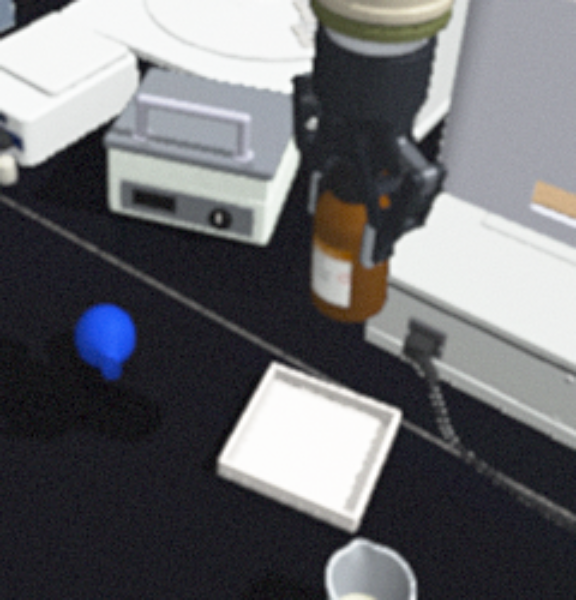

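The bottle hangs upright between the fingers. The tray's rim corners in the wrist view are (349,107), (401,187), (323,238) and (267,165).

```bash
python3 - <<'E'
from h import *
s,f=pickle.load(open("w2.pkl","rb"))
c=[wbp(s,f,*q,.018) for q in[(349,107),(401,187),(323,238),(267,165)]];print(np.round(c,3),np.mean(c,0),[np.linalg.norm(c[i]-c[i-1]).round(3) for i in range(4)])
E
python3 -m crank '[[0,0,0,-0.08,0.22,0,1],[0,0,0,-0.08,0.22,0.1,1],[0,0,0,0,0,0.3,1],[0,0,0,0,0,0.4,1],[0,0,0,0,0,0.4,1],[0,0,0,0,0,0.4,1],[0,0,0,0,0,0.4,1],[0,0,0,0,0,0.4,1],[0,0,0,0,0,0.4,1],[0,0,0,0,0,0.4,1],[0,0,0,0,0,0.4,1],[0,0,0,0,0,0.4,1],[0,0,0,0,0,0.3,1],[0,0,0,0,0,0.2,1],[0,0,0,0,0,0.1,1],[0,0,0,0,0,0,1],[0,0,0,0,0,0,1]]'
```

```text
[[ 0.276 -0.263  0.018]
 [ 0.389 -0.241  0.018]
 [ 0.412 -0.356  0.018]
 [ 0.298 -0.38   0.018]] [ 0.3437934  -0.31023825  0.018     ] [np.float64(0.119), np.float64(0.116), np.float64(0.118), np.float64(0.117)]
t: 7.77
ee_pos: [0.3474, -0.3123, 0.0715]
tool_rot: [-180.0, 0.0, 156.3]
wrist_force: [0.3, 0.1, -0.7]
grip_width: 0.618
gripper_force: 62.4
```

```bash
python3 -m crank '[[0,0,0,0,0,0.07,1],[0,0,0,0,0,0.07,1],[0,0,0,0,0,0.06,1],[0,0,0,0,0,0.04,1],[0,0,0,0,0,0,1],[0,0,0,0,0,0,1]]'; python3 -m crank '[[0,0,0,0,0,0.03,1],[0,0,0,0,0,0,1],[0,0,0,0,0,0,1]]'
```

```text
t: 8.27
ee_pos: [0.347, -0.3123, 0.0616]
tool_rot: [180.0, -0.0, 156.2]
wrist_force: [0.3, -0.3, -1.8]
grip_width: 0.617
gripper_force: 62.4
t: 8.52
ee_pos: [0.3471, -0.3124, 0.0605]
tool_rot: [-180.0, -0.0, 156.2]
wrist_force: [0.1, 0.0, -0.7]
grip_width: 0.619
gripper_force: 62.4
```

```bash
python3 -m crank '[[0,0,0,0,0,0.03,1],[0,0,0,0,0,0,1],[0,0,0,0,0,0,1]]'; python3 -m crank '[[0,0,0,0,0,0.03,1],[0,0,0,0,0,0,1],[0,0,0,0,0,0,1]]'; python3 -m crank '[[0,0,0,0,0,0.03,1],[0,0,0,0,0,0,1],[0,0,0,0,0,0,1]]'
```

```text
t: 8.77
ee_pos: [0.3474, -0.3127, 0.0597]
tool_rot: [-180.0, 0.0, 156.2]
wrist_force: [0.7, -0.1, 2.2]
grip_width: 0.617
gripper_force: 62.6
t: 9.02
ee_pos: [0.3481, -0.3132, 0.0596]
tool_rot: [-180.0, 0.1, 156.2]
wrist_force: [-1.1, 2.0, 9.7]
grip_width: 0.62
gripper_force: 62.8
t: 9.27
ee_pos: [0.3487, -0.3136, 0.0595]
tool_rot: [-180.0, 0.2, 156.2]
wrist_force: [-1.9, 3.3, 18.2]
grip_width: 0.62
gripper_force: 62.9
```

There's contact at the expected height of 0.0595. I'll ease off the press, then release gradually.

```bash
python3 -m crank '[[0,0,0,0,0,-0.05,1],[0,0,0,0,0,0,1],[0,0,0,0,0,0,0.0],[0,0,0,0,0,0,-0.2],[0,0,0,0,0,0,-0.35],[0,0,0,0,0,0,-0.5],[0,0,0,0,0,0,-0.7],[0,0,0,0,0,0,-0.85],[0,0,0,0,0,0,-1],[0,0,0,0,0,0,-1],[0,0,0,0,0,0,-1],[0,0,0,0,0,0,-1]]'
```

```text
t: 10.27
ee_pos: [0.3471, -0.3124, 0.0589]
tool_rot: [180.0, -0.0, 156.2]
wrist_force: [-0.1, 0.4, 0.2]
grip_width: 1.001
gripper_force: 0.0
```

```bash
python3 -m crank '[[0,0,0,0,0,-0.1,-1],[0,0,0,0,0,-0.2,-1],[0,0,0,0,0,-0.3,-1],[0,0,0,0,0,-0.4,-1],[0,0,0,0,0,-0.5,-1],[0,0,0,0,0,-0.5,-1],[0,0,0,0,0,-0.6,-1],[0,0,0,0,0,-0.6,-1],[0,0,0,0,0,-0.6,-1],[0,0,0,0,0,-0.5,-1],[0,0,0,0,0,-0.3,-1],[0,0,0,0,0,-0.2,-1],[0,0,0,0,0,0,-1]]'; python3 -m crank '[[0,0,0.5,0,0,0,-1],[0,0,1,0,0,0,-1],[0,0,1,0,0,0,-1],[0,0,1,0,0,0,-1],[0,0,1,0,0,0,-1],[0,0,1,0,0,0,-1],[0,0,1,0,0,0,-1],[0,0,1,0,0,0,-1],[0,0,1,0,0,0,-1],[0,0,1,0,0,0,-1],[0,0,1,0,0,0,-1],[0,0,1,0,0,0,-1],[0,0,0.42,0,0,0,-1],[0,0,0,0,0,0,-1],[0,0,0,0,0,0,-1]]'
python3 - <<'E'
from h import *
from workcell import bot
s=bot.get_state()
f=bot.grab_frame("scene");a=f["pixels"][260:400,300:460,::-1]
f=bot.grab_frame("top");b=f["pixels"][120:300,285:460,::-1];pickle.dump(f,open("top.pkl","wb"))
cv2.imwrite("pics/s4.png",np.hstack([cv2.resize(a,(400,350)),cv2.resize(b,(400,350))]))
print(s["qpos"],tool(s,[.519-s["ee_pos"][0],-.049-s["ee_pos"][1],0]))
E
```

```text
t: 11.35
ee_pos: [0.3477, -0.313, 0.2529]
tool_rot: [-179.9, 0.2, 156.2]
wrist_force: [0.4, 0.0, -0.7]
grip_width: 0.998
gripper_force: 0.0
t: 12.6
ee_pos: [0.3467, -0.3119, 0.2495]
tool_rot: [-179.9, -0.1, 108.6]
wrist_force: [0.7, 0.9, -0.3]
grip_width: 1.003
gripper_force: 0.0
[-4.82778358e+01 -1.39542003e+01  1.03993994e+02 -1.80150194e-03
  9.00844931e+01 -6.69001709e+01] [4.85356086e+00 6.18064552e+00 4.18556559e-03]
```

View pics/s4.png

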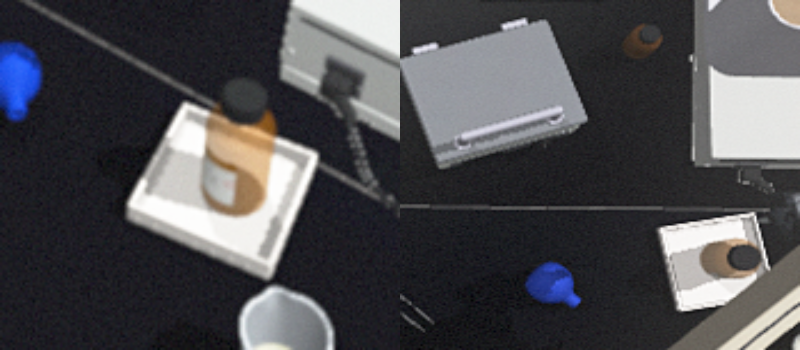

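The bottle stands upright inside the tray. Next I'll move over the handle.

```bash
python3 -m crank '[[0,0,0,0.15,0.2,0,-1],[0,0,0,0.25,0.32,0,-1],[0,0,0,0.35,0.44,0,-1],[0,0,0,0.35,0.44,0,-1],[0,0,0,0.35,0.44,0,-1],[0,0,0,0.35,0.44,0,-1],[0,0,0,0.35,0.44,0,-1],[0,0,0,0.35,0.44,0,-1],[0,0,0,0.35,0.44,0,-1],[0,0,0,0.35,0.44,0,-1],[0,0,0,0.35,0.44,0,-1],[0,0,0,0.35,0.44,0,-1],[0,0,0,0.35,0.44,0,-1],[0,0,0,0.35,0.46,0,-1],[0,0,0,0.25,0.32,0,-1],[0,0,0,0,0,0,-1],[0,0,0,0,0,0,-1]]'
python3 - <<'E'
from h import *
from workcell import bot
s=bot.get_state()
f=bot.grab_frame("wrist");cv2.imwrite("pics/w3.png",f["pixels"][:,:,::-1]);pickle.dump((s,f),open("w3.pkl","wb"))
print(s["ee_pos"],s["tool_rot"],tool(s,[.519-s["ee_pos"][0],-.050-s["ee_pos"][1],.132-s["ee_pos"][2]]))
E
```

```text
t: 14.12
ee_pos: [0.5183, -0.0491, 0.2506]
tool_rot: [-180.0, -0.0, 108.7]
wrist_force: [0.2, 0.2, 0.4]
grip_width: 0.999
gripper_force: 0.0
[ 0.51826398 -0.04913192  0.25059918] [-1.79964787e+02 -1.78525856e-02  1.08698980e+02] [-0.02737935  0.01229388  2.96496408]
```

View pics/w3.png

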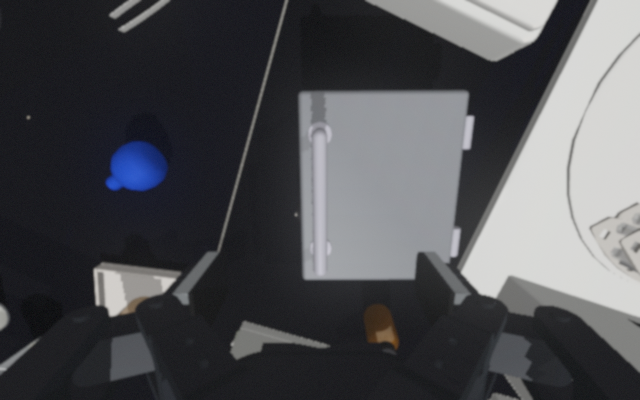

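The bar is vertical in the image at column 320, midway between the fingers, and spans rows 133 to 272. It is aligned, so I'll descend and close.

```bash
python3 -m crank '[[0,0,0,0,0,0.2,-1],[0,0,0,0,0,0.4,-1],[0,0,0,0,0,0.4,-1],[0,0,0,0,0,0.4,-1],[0,0,0,0,0,0.4,-1],[0,0,0,0,0,0.4,-1],[0,0,0,0,0,0.4,-1],[0,0,0,0,0,0.3,-1],[0,0,0,0,0,0.1,-1],[0,0,0,0,0,0,-1],[0,0,0,0,0,0,-1]]'; python3 -m crank '[[0,0,0,0,0,0,-0.4],[0,0,0,0,0,0,0],[0,0,0,0,0,0,0.3],[0,0,0,0,0,0,0.5],[0,0,0,0,0,0,0.6],[0,0,0,0,0,0,0.7],[0,0,0,0,0,0,1],[0,0,0,0,0,0,1],[0,0,0,0,0,0,1],[0,0,0,0,0,0,1],[0,0,0,0,0,0,1],[0,0,0,0,0,0,1]]'
```

```text
t: 15.08
ee_pos: [0.5183, -0.0507, 0.1313]
tool_rot: [180.0, 0.0, 108.5]
wrist_force: [-0.4, -0.6, 0.4]
grip_width: 1.001
gripper_force: 0.0
t: 16.08
ee_pos: [0.5171, -0.0507, 0.1308]
tool_rot: [-179.9, -0.0, 108.6]
wrist_force: [-5.9, -2.3, 3.8]
grip_width: 0.117
gripper_force: 58.4
```

The bar is gripped: the opening is about 10 mm, close to the 12 mm bar. I'll compute the arc increments in tool axes, where +y is heater-back and -z is up.

Run:
```python
import numpy as np
t=np.radians([0,1,3,6,9,12,15,18,21,24,27,30,33,36,39,42,44,45])
p=np.c_[-.128*np.cos(t)+.059*np.sin(t),-(.128*np.sin(t)+.059*np.cos(t))]/.04
print(np.diff(p,axis=0).round(2).tolist(),(p[-1]-p[0]).round(3))
```

```text
[[0.03, -0.06], [0.06, -0.11], [0.09, -0.16], [0.1, -0.16], [0.11, -0.15], [0.11, -0.14], [0.12, -0.14], [0.13, -0.13], [0.14, -0.13], [0.14, -0.12], [0.15, -0.11], [0.15, -0.1], [0.16, -0.09], [0.16, -0.09], [0.17, -0.08], [0.11, -0.05], [0.06, -0.02]] [ 1.98  -1.831]
```

```bash
python3 -m crank '[[0,0,0,0,0.03,-0.06,1],[0,0,0,0,0.06,-0.11,1],[0,0,0,0,0.09,-0.16,1],[0,0,0,0,0.1,-0.16,1],[0,0,0,0,0.11,-0.15,1],[0,0,0,0,0.11,-0.14,1],[0,0,0,0,0.12,-0.14,1],[0,0,0,0,0.13,-0.13,1],[0,0,0,0,0,0,1],[0,0,0,0,0,0,1]]'
```

```text
t: 16.92
ee_pos: [0.5437, -0.0416, 0.1733]
tool_rot: [-179.6, -0.1, 108.5]
wrist_force: [-20.7, -3.7, 12.1]
grip_width: 0.119
gripper_force: 59.6
```

```bash
python3 -m crank '[[0,0,0,0,0.06,-0.06,1],[0,0,0,0,0.11,-0.12,1],[0,0,0,0,0.14,-0.12,1],[0,0,0,0,0.15,-0.11,1],[0,0,0,0,0.15,-0.1,1],[0,0,0,0,0.16,-0.09,1],[0,0,0,0,0.16,-0.09,1],[0,0,0,0,0.17,-0.08,1],[0,0,0,0,0.09,-0.03,1],[0,0,0,0,0,0,1],[0,0,0,0,0,0,1],[0,0,0,0,0,0,1]]'
python3 - <<'E'
from h import *
from workcell import bot
s=bot.get_state();p=s["ee_pos"]
hx=np.array([np.cos(np.radians(18.5)),np.sin(np.radians(18.5))])
v=p[:2]-[.573,-.032]; x=v@hx-.07; z=p[2]+.019-.092
print(x,z,"r",np.hypot(x,z),"angle",np.degrees(np.arctan2(z,-x)-np.arctan2(.059,.128)))
f=bot.grab_frame("scene");cv2.imwrite("pics/s5.png",cv2.resize(f["pixels"][100:280,270:450,::-1],None,fx=3.3,fy=3.3,interpolation=cv2.INTER_CUBIC))
E
```

```text
t: 17.92
ee_pos: [0.5913, -0.0256, 0.2072]
tool_rot: [-180.0, 0.0, 108.6]
wrist_force: [-11.2, 0.3, 15.6]
grip_width: 0.113
gripper_force: 61.0
-0.05058541774922063 0.13417867890031354 r 0.14339735827516703 angle 44.596787989453034
```

View pics/s5.png

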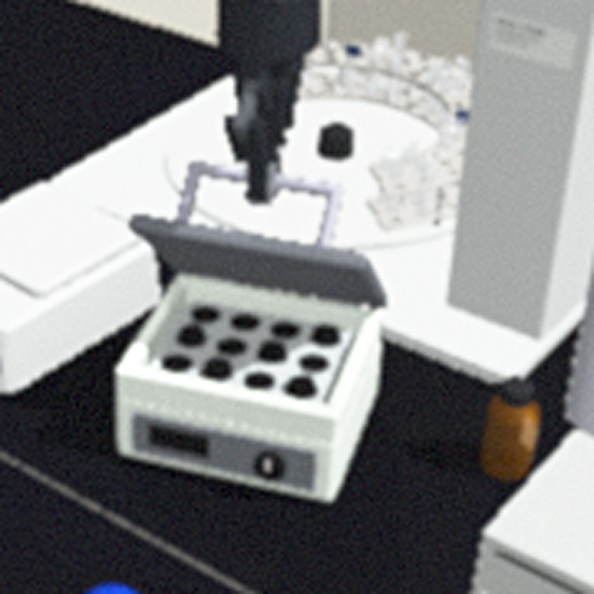

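The lid is open with the bar in the fingers. Front-edge corners in the crop are about (133,220) and (385,303), and the bar's ends are about (193,170) and (338,190). I'll check the angle by projecting the lid model.

Run:
```python
from h import *
from workcell import bot
from scipy.optimize import least_squares
f=bot.grab_frame("scene");pickle.dump(f,open("scene.pkl","wb"))
def P(th,pose,q):
    x,y,z=q;c,s=np.cos(th),np.sin(th); X=.07+x*c+z*s; Z=.092-x*s+z*c; a=np.radians(pose[2])
    w=[pose[0]+X*np.cos(a)-y*np.sin(a),pose[1]+X*np.sin(a)+y*np.cos(a),Z]; u=pr("scene",w); return (u-[270,100])*3.3
for th in(0.0,40,43,45,47,50):
    print(th,*[P(np.radians(th),(.573,-.032,18.5),q).round(0) for q in[(-.145,.092,0.0),(-.145,.092,.014),(-.145,-.092,0),(-.145,-.092,.014),(-.128,.055,.059),(-.128,-.055,.059)]])
# front-face corners of the heater box (static check)
a=np.radians(18.5)
for y in(.09,-.09):
  for z in(0,.09): print((y,z),((pr("scene",[.573-.075*np.cos(a)-y*np.sin(a),-.032-.075*np.sin(a)+y*np.cos(a),z])-[270,100])*3.3).round(0))
```

```text
0.0 [107. 363.] [107. 348.] [339. 413.] [340. 398.] [159. 297.] [300. 325.]
40 [120. 238.] [124. 220.] [359. 284.] [363. 264.] [189. 175.] [330. 199.]
43 [122. 229.] [127. 211.] [361. 273.] [366. 254.] [192. 167.] [333. 191.]
45 [124. 222.] [128. 204.] [363. 266.] [367. 248.] [194. 163.] [334. 186.]
47 [126. 216.] [130. 198.] [364. 260.] [369. 241.] [196. 158.] [336. 181.]
50 [128. 206.] [133. 189.] [367. 250.] [371. 232.] [199. 151.] [339. 175.]
(0.09, 0) [113. 455.]
(0.09, 0.09) [110. 366.]
(-0.09, 0) [330. 506.]
(-0.09, 0.09) [336. 415.]
```

```bash
cat > fit.py <<'E'
from h import *
from scipy.ndimage import map_coordinates as mc
f=pickle.load(open("scene.pkl","rb")); g1=cv2.GaussianBlur(cv2.cvtColor(f["pixels"],cv2.COLOR_RGB2GRAY).astype(float),(0,0),.7)
g0=cv2.GaussianBlur(cv2.imread("pics/scene.png",0).astype(float),(0,0),.7)
def W(th,q,pose=(.573,-.032,18.5)):
    x,y,z=q;c,s=np.cos(np.radians(th)),np.sin(np.radians(th));X=.07+x*c+z*s;Z=.092-x*s+z*c;a=np.radians(pose[2])
    return pr("scene",[pose[0]+X*np.cos(a)-y*np.sin(a),pose[1]+X*np.sin(a)+y*np.cos(a),Z])
def prof(g,th,A,B,lo=.1,hi=.9,n=40,w=8):
    a,b=W(th,A),W(th,B);d=(b-a)/np.linalg.norm(b-a);nn=np.array([-d[1],d[0]])  # nn points downwards
    o=np.arange(-w,w+.1,1); p=a+np.linspace(lo,hi,n)[:,None,None]*(b-a)+o[None,:,None]*nn
    return o,np.median(mc(g,[p[...,1],p[...,0]],order=1),0)
E
python3 - <<'E'
from fit import *
np.set_printoptions(linewidth=200)
L=lambda z:((-.145,.092,z),(-.145,-.092,z))
B=((-.128,.055,.059),(-.128,-.055,.059))
print("closed front bottom",prof(g0,0,*L(0))[1].round(0)); print("closed front top",prof(g0,0,*L(.014))[1].round(0))
print("closed bar",prof(g0,0,*B)[1].round(0))
print("open top edge left",prof(g1,45,*L(.014),.05,.4)[1].round(0)," right",prof(g1,45,*L(.014),.65,.95)[1].round(0))
print("open bar L",prof(g1,45,*B,.05,.3)[1].round(0)," R",prof(g1,45,*B,.7,.95)[1].round(0))
print("px/deg",[ (W(46,q)-W(44,q))/2 for q in(L(.014)[0],B[0])])
E
```

```text
closed front bottom [128. 124. 141. 156. 155. 141. 120. 110. 129. 164. 190. 198. 199. 198. 197. 198. 198.]
closed front top [164. 164. 161. 150. 134. 122. 133. 151. 157. 149. 129. 111. 117. 150. 183. 197. 199.]
closed bar [161. 154. 139. 124. 113. 124. 156. 198. 213. 194. 161. 134. 129. 143. 158. 164. 164.]
open top edge left [247. 247. 247. 247. 247. 245. 239. 234. 237. 224. 181. 136. 137. 132. 113.  91.  77.]  right [247. 247. 247. 247. 247. 247. 247. 246. 235. 211. 176. 151. 140. 129. 111.  90.  77.]
open bar L [233. 243. 246. 246. 247. 246. 238. 220. 197. 180. 165. 186. 224. 244. 248. 248. 247.]  R [234. 246. 247. 248. 248. 246. 242. 232. 217. 192. 173. 187. 222. 244. 248. 248. 247.]
px/deg [array([ 0.27334076, -0.94002509]), array([ 0.30577422, -0.71932643])]
```

The closed lid calibrates to within about 0.5 px, and the open lid reads about 43°. I'll add 2° along the arc and relieve a little of the radial push.

```bash
python3 -m crank '[[0,0,0,0,0.05,-0.03,1],[0,0,0,0,0.055,-0.035,1],[0,0,0,0,0,0,1],[0,0,0,0,0,0,1],[0,0,0,0,0,0,1],[0,0,0,0,0,0,1]]'
cat > chk.py <<'E'
from workcell import bot
import pickle; pickle.dump(bot.grab_frame("scene"),open("scene.pkl","wb"))
from fit import *
from scipy.optimize import minimize_scalar
np.set_printoptions(linewidth=200)
L=((-.145,.092,.014),(-.145,-.092,.014)); B=((-.128,.055,.059),(-.128,-.055,.059))
for nm,q,r in[("edge",L,(.05,.4)),("edge",L,(.65,.95)),("bar",B,(.05,.3)),("bar",B,(.7,.95))]:
    print(nm,prof(g1,45,*q,*r)[1].round(0))
s=bot.get_state();print(s["ee_pos"],s["wrist_force"],s["gripper_force"],s["grip_width"],s["dq"].round(2))
E
python3 chk.py
```

```text
t: 18.52
ee_pos: [0.5948, -0.0243, 0.2086]
tool_rot: [-179.9, -0.0, 108.6]
wrist_force: [-9.2, -0.0, 10.5]
grip_width: 0.114
gripper_force: 60.4
edge [247. 247. 247. 247. 247. 247. 238. 229. 197. 156. 128. 133. 122.  99.  81.  75.  75.]
edge [247. 247. 247. 247. 247. 248. 246. 232. 200. 163. 144. 134. 119.  97.  81.  75.  75.]
bar [246. 247. 247. 247. 245. 237. 218. 195. 173. 163. 192. 228. 245. 248. 248. 247. 247.]
bar [234. 246. 248. 248. 246. 239. 226. 210. 184. 171. 193. 227. 245. 248. 248. 247. 247.]
[ 0.5947452  -0.0243483   0.20859228] [-9.42981046  0.6528825  10.21738847] 60.370593667030334 0.11610714428404752 [ 0.05 -0.06  0.06 -0.02  0.01 -0.  ]
```

The edge and bar both now sit within about half a pixel of the 45° model. I'll hold for a second to check it's steady, then hand in.

```bash
python3 -m crank '[[0,0,0,0,0,0,1],[0,0,0,0,0,0,1],[0,0,0,0,0,0,1],[0,0,0,0,0,0,1],[0,0,0,0,0,0,1],[0,0,0,0,0,0,1],[0,0,0,0,0,0,1],[0,0,0,0,0,0,1],[0,0,0,0,0,0,1],[0,0,0,0,0,0,1],[0,0,0,0,0,0,1],[0,0,0,0,0,0,1]]' && python3 chk.py && python3 -c "
from workcell import bot
print(bot.job_done())"
```

```text
t: 19.57
ee_pos: [0.5948, -0.0244, 0.2086]
tool_rot: [-179.9, -0.0, 108.6]
wrist_force: [-9.1, 0.4, 10.7]
grip_width: 0.115
gripper_force: 60.4
edge [247. 247. 247. 247. 247. 246. 238. 229. 197. 155. 128. 132. 122.  99.  82.  75.  75.]
edge [247. 247. 247. 247. 247. 248. 246. 232. 200. 163. 143. 134. 119.  97.  81.  76.  75.]
bar [246. 247. 247. 247. 245. 237. 218. 195. 175. 165. 193. 229. 245. 248. 247. 247. 247.]
bar [234. 246. 247. 247. 245. 238. 225. 211. 185. 172. 196. 228. 245. 248. 247. 247. 247.]
[ 0.59476454 -0.02439622  0.20863436] [-9.12279508 -0.61791969  9.09148909] 60.37112295627594 0.11574337321991862 [-0.02  0.    0.03  0.09  0.   -0.01]
the job is handed in; nothing more can be done
None
```

I handed the job in at about 20 s: the amber bottle is standing upright in the white tray, and the gripper is holding the lid steady by its handle at about 45° (camera estimate, within about 1°).

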